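# Switch on the mist: find the hidden cover release, then throw the switch

## Robot

A 6-joint arm with a two-finger parallel gripper is mounted at the origin on the work surface. World frame = base frame: x ahead of the robot, y to its left, z up, the work surface at z = 0. Lengths are in m, angles in rad, forces in N, time in s.
With the tool pointing down it reaches from about 0.35 to 0.725 m from the base axis. Payload 6 kg.
Tool frame: the origin (TCP) lies on the centre line of the jaws, within the pads' length; the fingertips stand 25 mm ahead of it and the grasp point (between the pads) lies 6 mm ahead of it (bot.finger_overhang is the distance from the TCP to the fingertips, in m); z points along the fingers, y is the line along which they close (so a half turn about z gives the same grasp; the last joint's range is limited). The gripper opens to 85 mm and grips with 20 to 120 N. Pads are 22 mm wide; open, the fingers measure 114 mm over their backs; the gripper's body (76 mm by 85 mm) begins 54 mm behind the grasp point. The pads swing forward as they close: fully open they stand 13 mm farther back than shut.
Start: joints at [1.538, 0.04, 0.085, 0, -1.615, -0.334], TCP at [0.215, 0.56, 0.227] pointing down, gripper open.
Joint ranges: [-2.56, 2.56], [-1.29, 2.01], [-1.08, 1.49], [-3.29, 1.98], [-2.81, -0.18], [-2.99, 2.99]. Speed limits (rad/s): [2.57, 2.57, 3.01, 3.14, 3.14, 3.14].

## Interface

Orientations are given as a unit quaternion [w, x, y, z].
In Python, from workcell import bot, vision, job_done gives the robot as it stands.
- The arm moves only by the tool servo_tool, never from a script. Its argument "motion" is a list of rows, each an object of numbers: "x", "y", "z": the shift along the tool's x, y, z in m; "wx", "wy", "wz": the turn, a rotation vector about the tool's x, y, z in degrees. A call has 1 to 5 rows; each row is the pose to reach, as a shift and turn from the pose commanded when the call began, along the tool's axes at that moment; what a row does not reach only later rows make up. A row lasts 1/12 s, in which the tool goes at most 41.7 mm and 7.16 degrees, less where a joint would pass 70% of its speed; a pose out of reach is approached as far as the arm can. A call with a gripper value outside its range is refused whole. "claw" is the gripper's target within -1 to 1 (fully open at 1, half-way at 0, shut at -1), set as the call begins (left out, the last holds). The fingers move at their own pace and stop on an object; "grip_force" is the grip in N (left out, the last holds). Time passes only in rows, so rows that repeat a pose let the fingers close. It gives the time, the measured TCP pose, the force, the opening and the grip force at its end, in the units of the state.
- bot.state(): the state, without advancing time (a new reading comes with each control period).
- vision.snapshot(name): name is "side" or "top"; returns a dict with "img" (420x560x3 uint8, red, green, blue), "K" (3x3 intrinsics, pixels), "R" (3x3) and "t" (3): a world point X has camera coordinates R X + t. Camera axes: x right, y down, z forward; pixel columns grow to the right and rows downward; lengths in m; the calibration is good to about 2 mm. A picture is of the moment at which its call begins. There is no depth.
- job_done(): hands the job in; it is judged then, once.
The state is a dict: "time_s": time; "q": joint angles; "joint_vel": joint speeds; "tau": joint torques, N m; "ee_pos": TCP position; "orientation": TCP orientation; "ft_force": force on the tool from outside, world axes, zero at the start; "wrist_torque": the same for the moment, N m; "finger_gap": finger opening in m; "finger_force": force on a finger pad.
Only numpy, scipy, OpenCV 4.12 (cv2) and the standard library are available. Lean on these libraries where they do the work, as an engineer would, in place of code of your own. Each camera call takes 0.05 s, during which the arm holds its last target. There are 200 camera calls.

## Task

Switch on the misting at the grey controller on the potting bench. Feel with the fingertips along the plain strip in front of its cover until you find the flush release button, press it so that the cover springs up, then push the toggle switch in the bay right over, away from the strip, and take the hand away. Pick nothing up, do not lift the controller or shove it about, and leave the pots, tray and trowel where they are.

Things in the scene. Friction and masses are not known exactly. Their poses are not given: they have to be found in the camera images.
- controller: Mist controller: flat grey plastic box, 200 (x) x 300 (y) x 85 mm high, about 2.6 kg, standing loose on the bench. Origin: centre of its underside; -x is its front, roughly towards the robot; z up. Its top, front to back: a 6 mm rim, an inlaid strip with the hidden release button, the cover (x -43 to 50, y -75 to 75, top at z 85 mm), a solid back deck with a display.
- strip_mid (a point): Middle of the strip's surface (not of the button), at controller x -70, y 0, z 83 mm. The strip spans x -94 to -46, y -65 to 65 mm, rigid, 2 mm below its rim. The button, same grey, 35 (x) x 39 (y) mm with a hairline gap round it, lies 1.5 mm below the strip's surface, centred on x -70 but anywhere from y -40 to +40 mm: it differs from unit to unit.
- strip_end (a point): Left (+y) end of the strip, on its middle line: controller x -70, y 65, z 83 mm. The button pressed straight down by a fingertip inside its outline gives 5 mm against a spring (about 1 N at first, 3 to 5 N to press through) and frees the cover after about 3 mm; the strip beside it does not give. The cover then swings up and back by itself in about 1 s and stays open.
- cover_hinge (a point): Middle of the cover's hinge line (parallel to the controller's y) at its far edge: controller x 50, y 0, z 83 mm. The bay under the cover spans x -44 to 52, y -76 to 76 mm, floor at z 38 mm; in it stand the toggle switch, a fixed dial 12 mm high, 38 mm across (centre x 12, y -45) and a fuse cap 10 mm high (x 30, y 62).
- cover (a joint): Angle of the cover (a grey plate 92 x 149 x 4 mm with a skirt below its front edge), rad: 0 shut and caught, 1.57 upright, 2.05 leaning back on its stop. It is hinged at its far edge and its front edge rises.
- toggle (a joint): Angle of the toggle switch under the cover, rad: 0 to 0.1 at the start = off, leaning 26 degrees to the front (-x of the controller); 0.9 = on, fully over, leaning 26 degrees to the back (+x). It stays where it is left; about 1 N at its tip moves it.
- toggle_tip (a point): Top end of the toggle's bat: an aluminium bat 34 mm long, 9 mm thick at its tip, pivoting at point x 15, y 20, z 41 mm of the controller; the tip stands at about z 72 mm, 13 mm under the top of the case.
- potted_seedling: Bystander: black pot 96 mm across, 80 mm high with a seedling up to 135 mm high, beside the controller's +y end. Origin: centre of its underside.
- empty_pot: Bystander: empty terracotta pot 90 mm across, 75 mm high, beside the controller's +y end. Origin: centre of its underside.
- trowel: Bystander: green plastic trowel 285 mm long, lying beside the controller's -y end. Origin: under the neck of its blade.
- cell_tray: Bystander: black cell tray of seedlings 130 x 280 x 50 mm (plants to 75 mm) behind the controller. Origin: centre of its underside.

How it is judged:
By the outcome, as a careful person would: the job done as asked, in the order asked, and still so for the second after the job is handed in, with the robot touching nothing.
It also fails if it takes over 51 s, if anything falls off the work surface, if the arm or the gripper's body presses on something with over 40 N, if the wrist force passes 120 N, or if a joint passes its speed limit or range.

## Working session

There is one attempt and no reset: what is moved stays moved. The work goes in short steps, Python scripts to look and compute and a tool call to move; the robot and the scene stay as the last step left them, time stands still between calls to the robot, and variables do not carry over. Pictures are saved under pics/ and viewed, at most 10 in all, crops included, and the job is handed in when it is done.

Besides the shell and the picture viewer there is one more tool, called after ">>>" as name(argument=value, ...) on one line, values as JSON. servo_tool: Moves the arm, as the interface text tells. Its arguments: {"type":"object","properties":{"motion":{"type":"array","items":{"type":"object","properties":{"x":{"type":"number"},"y":{"type":"number"},"z":{"type":"number"},"wx":{"type":"number"},"wy":{"type":"number"},"wz":{"type":"number"}}}},"claw":{"type":"number"},"grip_force":{"type":"number"}},"required":["motion"]}

```bash
mkdir -p pics; python3 - <<'E'
from workcell import bot, vision
import cv2,pickle
s=bot.state();print(s,bot.finger_overhang)
d={n:vision.snapshot(n) for n in("top","side")}
pickle.dump(d,open("cal.pkl","wb"))
for n in d:
    cv2.imwrite(f"pics/{n}0.png",cv2.resize(d[n]["img"][:,:,::-1],(800,600),interpolation=cv2.INTER_CUBIC))
    print(n,d[n]["K"].tolist(),d[n]["R"].round(3).tolist(),d[n]["t"])
E
```

```text
{'time_s': 0.0, 'q': array([ 1.53768959e+00,  4.08079416e-02,  8.38114209e-02, -4.44411457e-04,
       -1.61549774e+00, -3.33653783e-01]), 'joint_vel': array([-0.00145151, -0.00109242,  0.00088009, -0.00043091, -0.00034303,
        0.00044746]), 'tau': array([-5.43610131e-04, -3.68189621e+01,  3.47417450e+01,  6.93226218e+00,
       -5.43432354e-03, -7.95974529e-06]), 'ee_pos': array([0.21499172, 0.55980262, 0.22588518]), 'orientation': array([ 8.72634109e-04,  9.83234304e-01, -1.82344544e-01, -9.23925426e-05]), 'ft_force': array([ 0.17136943, -0.31233111, -0.12901577]), 'wrist_torque': array([-0.05480526,  0.02998674,  0.02462595]), 'finger_force': 0.0, 'finger_gap': 0.08532789186474231} 0.025
top [[487.0253727617326, 0.0, 280.1244766450608], [0.0, 487.0253727617326, 220.85252988900345], [0.0, 0.0, 1.0]] [[-0.017, -1.0, 0.021], [-0.998, 0.016, -0.057], [0.056, -0.021, -0.998]] [0.0682296  0.60418287 0.95120916]
side [[485.771103646756, 0.0, 272.6464431383549], [0.0, 485.771103646756, 216.71231464479234], [0.0, 0.0, 1.0]] [[0.678, -0.735, -0.02], [-0.449, -0.392, -0.803], [0.582, 0.553, -0.596]] [-0.36515903  0.35416209  0.68787628]
```

View pics/top0.png

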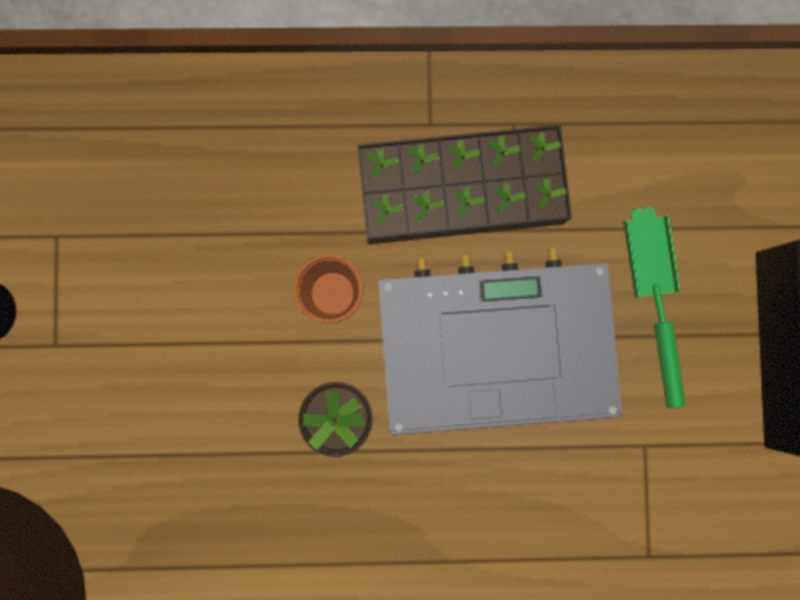

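View pics/side0.png

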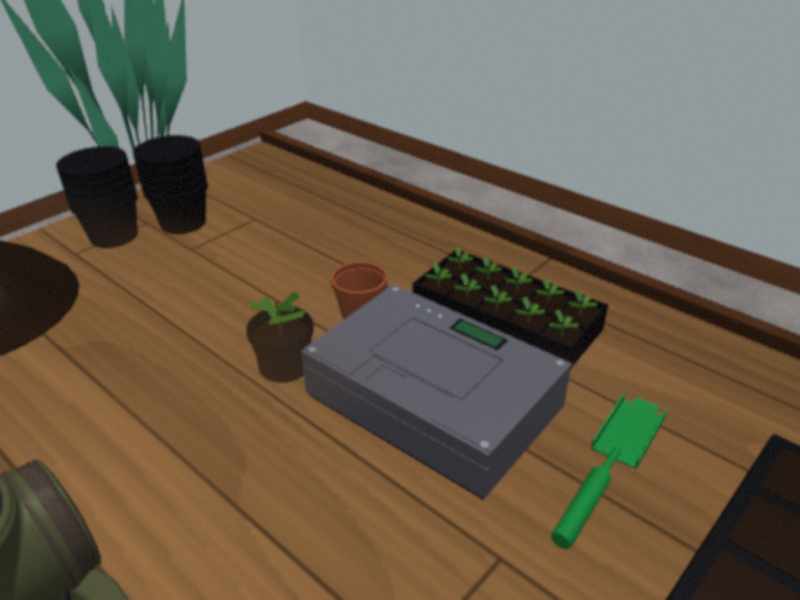

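The top view shows the controller's top corners at about (380,281), (608,265), (620,412) and (390,430). A faint square sits on the strip at about (485,403), which is probably the button. The pots are on the left and the trowel on the right.

```bash
cat > h.py <<'E'
import numpy as np,pickle
d=pickle.load(open("cal.pkl","rb"))
def back(n,u,v,z):  # u,v in 800x600 picture
    c=d[n];r=c["R"].T@np.linalg.inv(c["K"])@[u*.7+-.15,v*.7-.15,1];o=-c["R"].T@c["t"]
    return o+r*(z-o[2])/r[2]
def proj(n,X):
    c=d[n];p=c["K"]@(c["R"]@np.array(X)+c["t"]);return (p[:2]/p[2]+.15)/.7
E
python3 - <<'E'
from h import *
import cv2
from scipy.optimize import least_squares
P=[([.1,.15],(380,281)),([.1,-.15],(608,265)),([-.1,-.15],(620,413)),([-.1,.15],(390,432)),([-.043,.075],(447,386)),([-.043,-.075],(560,378)),([.05,.075],(441,313)),([.05,-.075],(555,305))]
S=[([.1,.15],(393,288)),([.1,-.15],(569,366)),([-.1,-.15],(489,450)),([-.1,.15],(304,350))]
def w(p,l,z=.085):
    c,s=np.cos(p[2]),np.sin(p[2]);return [p[0]+c*l[0]-s*l[1],p[1]+s*l[0]+c*l[1],z]
f=lambda p:np.concatenate([proj("top",w(p,l))-q for l,q in P]+[proj("side",w(p,l))-q for l,q in S])
r=least_squares(f,[.45,0,0],loss="soft_l1");print(r.x,np.degrees(r.x[2]),r.fun.reshape(-1,2).round(1).tolist())
np.save("pose.npy",r.x)
b=back("top",485,403,.082)[:2]-r.x[:2];c,s=np.cos(r.x[2]),np.sin(r.x[2]);print("button local",[c*b[0]+s*b[1],-s*b[0]+c*b[1]])
for l in([-.07,.065],[-.07,0],[-.07,-.065],[.015,.02]):print(l,w(r.x,l))
im=cv2.resize(d["top"]["img"][255:310,265:440,::-1],(800,252),interpolation=cv2.INTER_CUBIC)
im=cv2.normalize(im.clip(80,150),None,0,255,cv2.NORM_MINMAX)
cv2.imwrite("pics/crop.png",im)
E
```

```text
[ 0.55706655 -0.06870377  0.05198871] 2.978733535558615 [[-0.8, -1.8], [0.5, -1.1], [1.8, 4.7], [-0.3, 2.5], [-2.1, -0.3], [0.5, -0.4], [-1.3, 0.7], [-0.3, 0.9], [3.1, -4.0], [4.9, -1.9], [0.5, 5.6], [-1.4, -0.2]]
button local [np.float64(-0.06889275423634486), np.float64(0.02464269903137411)]
[-0.07, 0.065] [np.float64(0.4837833834929794), np.float64(-0.007429162433214953), 0.085]
[-0.07, 0] [np.float64(0.48716112744028145), np.float64(-0.07234134038024169), 0.085]
[-0.07, -0.065] [np.float64(0.4905388713875835), np.float64(-0.13725351832726843), 0.085]
[0.015, 0.02] [np.float64(0.5710069773872235), np.float64(-0.04795131277314618), 0.085]
```

View pics/crop.png

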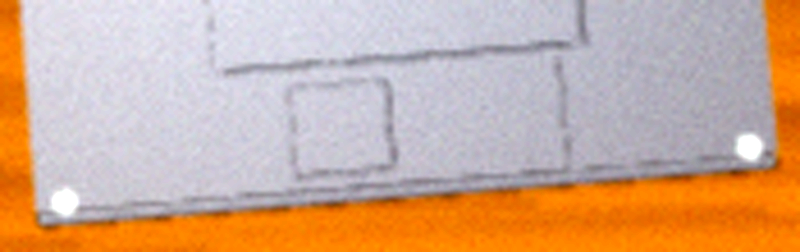

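The crop confirms a square outline on the strip, at controller y of about +25 mm. I'll check it by touch. First I move above it with the fingers shut.

>>> servo_tool(motion=[{"x": 0.029,"y": 0.029},{"x": 0.058,"y": 0.058},{"x": 0.087,"y": 0.087},{"x": 0.116,"y": 0.116},{"x": 0.145,"y": 0.145}], claw=-1, grip_force=20)

```text
invalid input
```

>>> servo_tool(motion=[{"x": 0.029,"y": 0.029},{"x": 0.058,"y": 0.058},{"x": 0.087,"y": 0.087},{"x": 0.116,"y": 0.116},{"x": 0.145,"y": 0.145}])

```text
invalid input
```

>>> servo_tool(motion=[{"x": 0.029,"y": 0.029},{"x": 0.058,"y": 0.058},{"x": 0.087,"y": 0.087},{"x": 0.116,"y": 0.116},{"x": 0.145,"y": 0.145}])

```text
invalid input
```

>>> servo_tool(motion=[{"x": 0.018,"y": 0.018,"wz": -6},{"x": 0.035,"y": 0.035,"wz": -12},{"x": 0.035,"y": 0.035,"wz": -18},{"x": 0.035,"y": 0.035,"wz": -24},{"x": 0.035,"y": 0.035,"wz": -24}])

```text
invalid input
```

>>> servo_tool(motion=[{"x": 0.029,"y": 0.029,"z": 0,"wx": 0,"wy": 0,"wz": 0},{"x": 0.058,"y": 0.058,"z": 0,"wx": 0,"wy": 0,"wz": 0},{"x": 0.087,"y": 0.087,"z": 0,"wx": 0,"wy": 0,"wz": 0},{"x": 0.116,"y": 0.116,"z": 0,"wx": 0,"wy": 0,"wz": 0},{"x": 0.145,"y": 0.145,"z": 0,"wx": 0,"wy": 0,"wz": 0}], claw=-1, grip_force=20)

```text
time_s: 0.52
ee_pos: [0.2987, 0.3708, 0.2264]
orientation: [0.0, 0.983, -0.182, -0.0]
ft_force: [2.3, 0.3, 0.1]
finger_gap: 0.0252
finger_force: 0.0
```

All six fields are needed in every row.

>>> servo_tool(motion=[{"x": 0.029,"y": 0.029,"z": 0,"wx": 0,"wy": 0,"wz": 0},{"x": 0.058,"y": 0.058,"z": 0,"wx": 0,"wy": 0,"wz": 0},{"x": 0.087,"y": 0.087,"z": 0,"wx": 0,"wy": 0,"wz": 0},{"x": 0.116,"y": 0.116,"z": 0,"wx": 0,"wy": 0,"wz": 0},{"x": 0.145,"y": 0.145,"z": 0,"wx": 0,"wy": 0,"wz": 0}])

```text
time_s: 0.93
ee_pos: [0.3819, 0.1835, 0.2269]
orientation: [-0.0, 0.983, -0.182, 0.0]
ft_force: [0.6, 0.6, 0.6]
finger_gap: 0.0001
finger_force: 0.0
```

>>> servo_tool(motion=[{"x": 0.029,"y": 0.029,"z": 0,"wx": 0,"wy": 0,"wz": 0},{"x": 0.058,"y": 0.058,"z": 0,"wx": 0,"wy": 0,"wz": 0},{"x": 0.087,"y": 0.087,"z": 0,"wx": 0,"wy": 0,"wz": 0},{"x": 0.116,"y": 0.116,"z": 0,"wx": 0,"wy": 0,"wz": 0},{"x": 0.145,"y": 0.145,"z": 0,"wx": 0,"wy": 0,"wz": 0}])

```text
time_s: 1.35
ee_pos: [0.4654, -0.0041, 0.2269]
orientation: [-0.0, 0.983, -0.182, 0.0]
ft_force: [1.0, 1.0, 1.1]
finger_gap: 0.0001
finger_force: 0.0
```

>>> servo_tool(motion=[{"x": 0.018,"y": 0.018,"z": 0,"wx": 0,"wy": 0,"wz": -6},{"x": 0.035,"y": 0.035,"z": 0,"wx": 0,"wy": 0,"wz": -12},{"x": 0.035,"y": 0.035,"z": 0,"wx": 0,"wy": 0,"wz": -18},{"x": 0.035,"y": 0.035,"z": 0,"wx": 0,"wy": 0,"wz": -24},{"x": 0.035,"y": 0.035,"z": 0,"wx": 0,"wy": 0,"wz": -24}])

```text
time_s: 1.77
ee_pos: [0.4852, -0.0478, 0.2263]
orientation: [0.0, 1.0, 0.027, -0.001]
ft_force: [-0.4, 0.5, 0.7]
finger_gap: -0.0001
finger_force: 0.0
```

```bash
python3 - <<'E'
from workcell import bot
import numpy as np
from scipy.spatial.transform import Rotation as Ro
s=bot.state();o=s["orientation"];M=Ro.from_quat([*o[1:],o[0]]).as_matrix();p=np.load("pose.npy")
c,n=np.cos(p[2]),np.sin(p[2]);L=np.array([[c,n],[-n,c]])
print(s["time_s"],s["ee_pos"],"local",L@(s["ee_pos"][:2]-p[:2]),"toolx",M[:,0],"q",s["q"],s["ft_force"],s["finger_gap"])
E
```

```text
1.7667 [ 0.48518894 -0.04780072  0.2262811 ] local [-0.07069426  0.02460995] toolx [ 0.99852085  0.05435576 -0.00124984] q [ 3.16487718e-01 -2.61758035e-01 -1.93986423e-01 -1.93129203e-04
 -1.63981028e+00  1.30867810e+00] [-0.4203876   0.51118999  0.6678705 ] -6.396288894481488e-05
```

>>> servo_tool(motion=[{"x": 0,"y": 0.03,"z": 0.02,"wx": 0,"wy": 0,"wz": 0},{"x": 0,"y": 0.045,"z": 0.05,"wx": 0,"wy": 0,"wz": 0},{"x": 0,"y": 0.045,"z": 0.08,"wx": 0,"wy": 0,"wz": 0},{"x": 0,"y": 0.045,"z": 0.1,"wx": 0,"wy": 0,"wz": 0},{"x": 0,"y": 0.045,"z": 0.112,"wx": 0,"wy": 0,"wz": 0}])

```text
time_s: 2.18
ee_pos: [0.4862, -0.0921, 0.1117]
orientation: [-0.0, 1.0, 0.024, -0.002]
ft_force: [0.8, -0.4, -0.7]
finger_gap: -0.0001
finger_force: 0.0
```

>>> servo_tool(motion=[{"x": 0,"y": 0,"z": 0.001,"wx": 0,"wy": 0,"wz": 0},{"x": 0,"y": 0,"z": 0.002,"wx": 0,"wy": 0,"wz": 0},{"x": 0,"y": 0,"z": 0.003,"wx": 0,"wy": 0,"wz": 0},{"x": 0,"y": 0,"z": 0.003,"wx": 0,"wy": 0,"wz": 0}])

```text
time_s: 2.52
ee_pos: [0.4885, -0.0919, 0.1136]
orientation: [0.0, 1.0, 0.026, 0.001]
ft_force: [0.4, 0.8, 0.5]
finger_gap: 0.0004
finger_force: 0.0
```

>>> servo_tool(motion=[{"x": 0,"y": 0,"z": 0.001,"wx": 0,"wy": 0,"wz": 0},{"x": 0,"y": 0,"z": 0.001,"wx": 0,"wy": 0,"wz": 0}])

```text
time_s: 2.68
ee_pos: [0.4881, -0.092, 0.1117]
orientation: [-0.0, 1.0, 0.026, 0.001]
ft_force: [-0.6, -0.6, 0.6]
finger_gap: -0.0
finger_force: 0.0
```

>>> servo_tool(motion=[{"x": 0,"y": 0,"z": 0.001,"wx": 0,"wy": 0,"wz": 0},{"x": 0,"y": 0,"z": 0.001,"wx": 0,"wy": 0,"wz": 0}])

```text
time_s: 2.85
ee_pos: [0.4877, -0.0921, 0.11]
orientation: [0.0, 1.0, 0.026, 0.0]
ft_force: [0.2, -0.2, 0.1]
finger_gap: -0.0005
finger_force: 0.0
```

>>> servo_tool(motion=[{"x": 0,"y": 0,"z": 0.001,"wx": 0,"wy": 0,"wz": 0},{"x": 0,"y": 0,"z": 0.001,"wx": 0,"wy": 0,"wz": 0}])

```text
time_s: 3.02
ee_pos: [0.4876, -0.0922, 0.1087]
orientation: [0.0, 1.0, 0.026, -0.0]
ft_force: [0.0, 1.0, 0.4]
finger_gap: -0.0
finger_force: 0.0
```

>>> servo_tool(motion=[{"x": 0,"y": 0,"z": 0.001,"wx": 0,"wy": 0,"wz": 0},{"x": 0,"y": 0,"z": 0.001,"wx": 0,"wy": 0,"wz": 0}])

```text
time_s: 3.18
ee_pos: [0.4876, -0.0922, 0.1077]
orientation: [0.0, 1.0, 0.026, -0.0]
ft_force: [-0.4, -0.4, -0.7]
finger_gap: -0.0
finger_force: 0.0
```

>>> servo_tool(motion=[{"x": 0,"y": 0,"z": 0.001,"wx": 0,"wy": 0,"wz": 0},{"x": 0,"y": 0,"z": 0.001,"wx": 0,"wy": 0,"wz": 0}])

```text
time_s: 3.35
ee_pos: [0.4876, -0.0922, 0.1067]
orientation: [0.0, 1.0, 0.026, -0.0]
ft_force: [-0.1, -0.9, 0.3]
finger_gap: -0.0
finger_force: 0.0
```

>>> servo_tool(motion=[{"x": 0,"y": 0,"z": 0.001,"wx": 0,"wy": 0,"wz": 0},{"x": 0,"y": 0,"z": 0.001,"wx": 0,"wy": 0,"wz": 0}])

```text
time_s: 3.52
ee_pos: [0.4876, -0.0921, 0.1057]
orientation: [0.0, 1.0, 0.026, -0.0]
ft_force: [0.6, 0.6, -0.2]
finger_gap: 0.0002
finger_force: 0.0
```

>>> servo_tool(motion=[{"x": 0,"y": 0,"z": 0.001,"wx": 0,"wy": 0,"wz": 0},{"x": 0,"y": 0,"z": 0.001,"wx": 0,"wy": 0,"wz": 0}])

```text
time_s: 3.68
ee_pos: [0.4876, -0.0921, 0.1047]
orientation: [0.0, 1.0, 0.026, -0.0]
ft_force: [0.2, -0.5, 0.8]
finger_gap: 0.0001
finger_force: 0.0
```

>>> servo_tool(motion=[{"x": 0,"y": 0,"z": 0.001,"wx": 0,"wy": 0,"wz": 0},{"x": 0,"y": 0,"z": 0.001,"wx": 0,"wy": 0,"wz": 0}])

```text
time_s: 3.85
ee_pos: [0.4876, -0.0922, 0.1037]
orientation: [0.0, 1.0, 0.026, -0.0]
ft_force: [-0.6, -0.3, 0.3]
finger_gap: -0.0004
finger_force: 0.0
```

```bash
python3 - <<'E'
from workcell import bot, vision
import cv2
a=vision.snapshot("side")["img"][170:350,190:430,::-1]
cv2.imwrite("pics/s1.png",cv2.resize(a,(800,600),interpolation=cv2.INTER_CUBIC))
s=bot.state();print(s["ee_pos"],s["ft_force"],s["tau"])
E
```

```text
[ 0.48760922 -0.09216354  0.10377614] [ 0.13949731 -0.16485126  0.09299977] [-4.07216048e-04 -2.30714303e+01  3.43023527e+01  6.84333354e+00
  1.15261602e-02  1.53507381e-05]
```

View pics/s1.png

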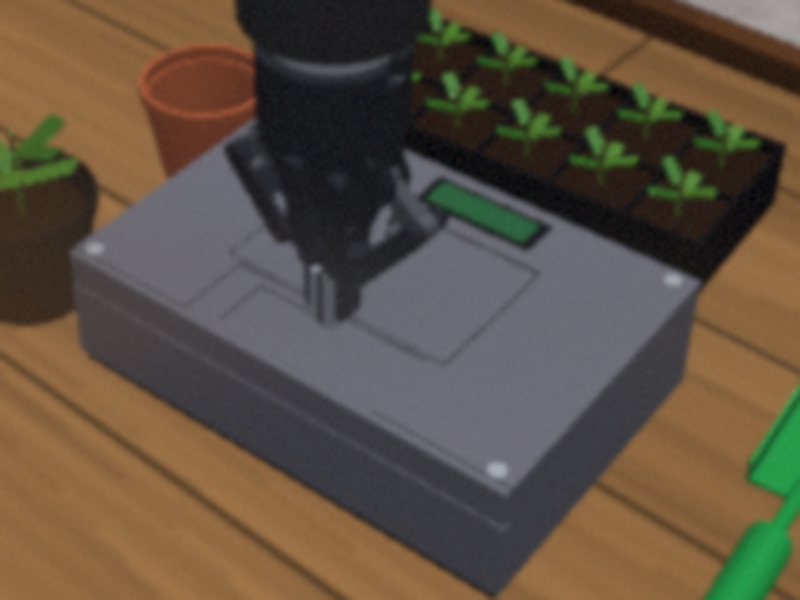

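```bash
python3 - <<'E'
from h import *
for z in(.079,.083,.087,.095):
    u=proj("side",[.4876,-.0922,z])*.7-.15; print(z,(u-[190,170])/.3)
E
```

```text
0.079 [333.90494921 355.57324402]
0.083 [333.9132455  350.15216669]
0.087 [333.92158733 344.70133416]
0.095 [333.93840911 333.70941819]
```

The fingertips (crop about (325,322)) still seem to be above the strip, so I keep feeling downward.

>>> servo_tool(motion=[{"x": 0,"y": 0,"z": 0.001,"wx": 0,"wy": 0,"wz": 0},{"x": 0,"y": 0,"z": 0.002,"wx": 0,"wy": 0,"wz": 0}])

```text
time_s: 4.07
ee_pos: [0.4877, -0.0921, 0.1019]
orientation: [0.0, 1.0, 0.026, 0.0]
ft_force: [-0.0, 0.6, -0.2]
finger_gap: -0.0002
finger_force: 0.0
```

>>> servo_tool(motion=[{"x": 0,"y": 0,"z": 0.001,"wx": 0,"wy": 0,"wz": 0},{"x": 0,"y": 0,"z": 0.001,"wx": 0,"wy": 0,"wz": 0}])

```text
time_s: 4.23
ee_pos: [0.4875, -0.0921, 0.1006]
orientation: [0.0, 1.0, 0.026, -0.0]
ft_force: [0.7, -0.4, 1.0]
finger_gap: 0.0
finger_force: 0.0
```

>>> servo_tool(motion=[{"x": 0,"y": 0,"z": 0.001,"wx": 0,"wy": 0,"wz": 0},{"x": 0,"y": 0,"z": 0.0015,"wx": 0,"wy": 0,"wz": 0}])

```text
time_s: 4.4
ee_pos: [0.4876, -0.0921, 0.0993]
orientation: [0.0, 1.0, 0.026, -0.0]
ft_force: [-0.2, 0.1, 0.9]
finger_gap: 0.0
finger_force: 0.0
```

>>> servo_tool(motion=[{"x": 0,"y": 0,"z": 0.001,"wx": 0,"wy": 0,"wz": 0},{"x": 0,"y": 0,"z": 0.0015,"wx": 0,"wy": 0,"wz": 0}])

```text
time_s: 4.57
ee_pos: [0.4876, -0.0922, 0.0978]
orientation: [0.0, 1.0, 0.026, -0.0]
ft_force: [0.5, -0.3, -0.6]
finger_gap: 0.0002
finger_force: 0.0
```

>>> servo_tool(motion=[{"x": 0,"y": 0,"z": 0.001,"wx": 0,"wy": 0,"wz": 0},{"x": 0,"y": 0,"z": 0.0015,"wx": 0,"wy": 0,"wz": 0}])

```text
time_s: 4.73
ee_pos: [0.4876, -0.0922, 0.0963]
orientation: [0.0, 1.0, 0.026, -0.0]
ft_force: [0.2, -0.4, 0.1]
finger_gap: -0.0003
finger_force: 0.0
```

>>> servo_tool(motion=[{"x": 0,"y": 0,"z": 0.001,"wx": 0,"wy": 0,"wz": 0},{"x": 0,"y": 0,"z": 0.0015,"wx": 0,"wy": 0,"wz": 0}])

```text
time_s: 4.9
ee_pos: [0.4876, -0.0922, 0.0948]
orientation: [0.0, 1.0, 0.026, -0.0]
ft_force: [0.3, 0.1, 0.4]
finger_gap: 0.0002
finger_force: 0.0
```

```bash
python3 - <<'E'
from workcell import bot, vision
from h import *
import cv2
a=vision.snapshot("side")["img"][205:295,240:360,::-1]
cv2.imwrite("pics/s2.png",cv2.resize(a,(800,600),interpolation=cv2.INTER_CUBIC))
for z in(.07,.083,.095):
    u=proj("side",[.4876,-.0922,z])*.7-.15; print(z,(u-[240,205])/.15)
E
```

```text
0.07 [334.43956091 501.99292645]
0.083 [334.49315767 466.97100004]
0.095 [334.54348489 434.08550304]
```

View pics/s2.png

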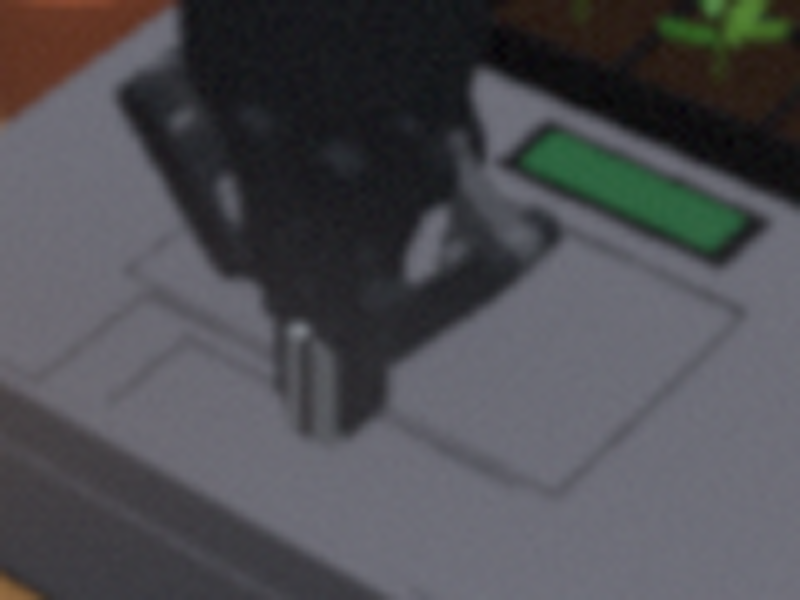

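The tip shows at crop (335,432), which puts it at about z 0.095, still roughly 12 mm above the strip. So the real overhang is smaller than stated, and I continue down with force checks.

>>> servo_tool(motion=[{"x": 0,"y": 0,"z": 0.001,"wx": 0,"wy": 0,"wz": 0},{"x": 0,"y": 0,"z": 0.002,"wx": 0,"wy": 0,"wz": 0}])

```text
time_s: 5.12
ee_pos: [0.4877, -0.0922, 0.0929]
orientation: [0.0, 1.0, 0.026, 0.0]
ft_force: [0.4, -0.8, -0.4]
finger_gap: -0.0
finger_force: 0.0
```

>>> servo_tool(motion=[{"x": 0,"y": 0,"z": 0.001,"wx": 0,"wy": 0,"wz": 0},{"x": 0,"y": 0,"z": 0.002,"wx": 0,"wy": 0,"wz": 0}])

```text
time_s: 5.28
ee_pos: [0.4877, -0.0922, 0.0908]
orientation: [0.0, 1.0, 0.026, -0.0]
ft_force: [0.1, 0.0, 0.1]
finger_gap: 0.0001
finger_force: 0.0
```

>>> servo_tool(motion=[{"x": 0,"y": 0,"z": 0.001,"wx": 0,"wy": 0,"wz": 0},{"x": 0,"y": 0,"z": 0.001,"wx": 0,"wy": 0,"wz": 0}])

```text
time_s: 5.45
ee_pos: [0.4875, -0.0922, 0.0896]
orientation: [0.0, 1.0, 0.026, -0.0]
ft_force: [0.8, 0.9, 0.9]
finger_gap: -0.0001
finger_force: 0.0
```

>>> servo_tool(motion=[{"x": 0,"y": 0,"z": 0.001,"wx": 0,"wy": 0,"wz": 0},{"x": 0,"y": 0,"z": 0.0015,"wx": 0,"wy": 0,"wz": 0}])

```text
time_s: 5.62
ee_pos: [0.4877, -0.0922, 0.0884]
orientation: [0.0, 1.0, 0.026, -0.0]
ft_force: [-1.5, 0.4, 0.1]
finger_gap: -0.0002
finger_force: 0.0
```

>>> servo_tool(motion=[{"x": 0,"y": 0,"z": 0.001,"wx": 0,"wy": 0,"wz": 0},{"x": 0,"y": 0,"z": 0.001,"wx": 0,"wy": 0,"wz": 0}])

```text
time_s: 5.78
ee_pos: [0.4876, -0.0921, 0.0872]
orientation: [0.0, 1.0, 0.026, -0.0]
ft_force: [0.4, 0.1, 0.1]
finger_gap: 0.0001
finger_force: 0.0
```

>>> servo_tool(motion=[{"x": 0,"y": 0,"z": 0.001,"wx": 0,"wy": 0,"wz": 0},{"x": 0,"y": 0,"z": 0.0015,"wx": 0,"wy": 0,"wz": 0}])

```text
time_s: 5.95
ee_pos: [0.4877, -0.0922, 0.0858]
orientation: [0.0, 1.0, 0.026, -0.0]
ft_force: [0.0, 1.1, 0.3]
finger_gap: -0.0
finger_force: 0.0
```

>>> servo_tool(motion=[{"x": 0,"y": 0,"z": 0.001,"wx": 0,"wy": 0,"wz": 0},{"x": 0,"y": 0,"z": 0.001,"wx": 0,"wy": 0,"wz": 0}])

```text
time_s: 6.12
ee_pos: [0.4876, -0.0922, 0.0847]
orientation: [0.0, 1.0, 0.026, -0.0]
ft_force: [-0.2, -0.3, -0.0]
finger_gap: 0.0
finger_force: 0.0
```

```bash
python3 - <<'E'
from workcell import bot, vision
from h import *
import cv2
a=vision.snapshot("side")["img"][205:295,240:360,::-1]
b=vision.snapshot("top")["img"][200:310,265:440,::-1]
R=lambda i,w,h:cv2.resize(i,(w,h),interpolation=cv2.INTER_CUBIC)
cv2.imwrite("pics/s3.png",np.hstack([R(a,400,300),R(b,400,300)]))
for z in(.06,.083,.095):
    u=proj("side",[.4876,-.0922,z])*.7-.15; v=proj("top",[.4876,-.0922,z])*.7-.15
    print(z,(u-[240,205])/.3,(v-[265,200])*[400/175,300/110])
E
```

```text
0.06 [167.19948569 264.25774083] [219.82225766 219.23099336]
0.083 [167.24657884 233.48550002] [225.14476322 221.45453201]
0.095 [167.27174245 217.04275152] [228.03124452 222.66039317]
```

View pics/s3.png

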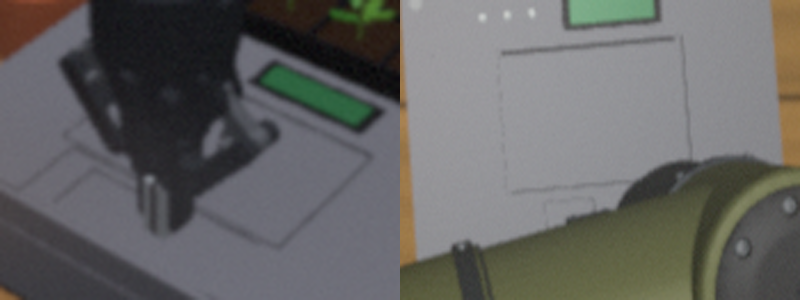

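The tip now shows at crop (165,233), so contact should be close. I continue in fine steps.

>>> servo_tool(motion=[{"x": 0,"y": 0,"z": 0.0005,"wx": 0,"wy": 0,"wz": 0},{"x": 0,"y": 0,"z": 0.001,"wx": 0,"wy": 0,"wz": 0}])

```text
time_s: 6.38
ee_pos: [0.4877, -0.0922, 0.084]
orientation: [0.0, 1.0, 0.026, 0.0]
ft_force: [-0.8, -0.2, -0.3]
finger_gap: 0.0002
finger_force: 0.0
```

>>> servo_tool(motion=[{"x": 0,"y": 0,"z": 0.0005,"wx": 0,"wy": 0,"wz": 0},{"x": 0,"y": 0,"z": 0.001,"wx": 0,"wy": 0,"wz": 0}])

```text
time_s: 6.55
ee_pos: [0.4876, -0.0922, 0.0828]
orientation: [0.0, 1.0, 0.026, -0.0]
ft_force: [0.3, -0.7, -0.2]
finger_gap: -0.0001
finger_force: 0.0
```

>>> servo_tool(motion=[{"x": 0,"y": 0,"z": 0.0005,"wx": 0,"wy": 0,"wz": 0},{"x": 0,"y": 0,"z": 0.001,"wx": 0,"wy": 0,"wz": 0}])

```text
time_s: 6.72
ee_pos: [0.4877, -0.0922, 0.0819]
orientation: [0.0, 1.0, 0.026, -0.0]
ft_force: [0.2, 0.2, 0.9]
finger_gap: 0.0003
finger_force: 0.0
```

>>> servo_tool(motion=[{"x": 0,"y": 0,"z": 0.0005,"wx": 0,"wy": 0,"wz": 0},{"x": 0,"y": 0,"z": 0.001,"wx": 0,"wy": 0,"wz": 0}])

```text
time_s: 6.88
ee_pos: [0.4877, -0.0922, 0.0809]
orientation: [0.0, 1.0, 0.026, -0.0]
ft_force: [-0.8, -0.2, -1.0]
finger_gap: -0.0
finger_force: 0.0
```

>>> servo_tool(motion=[{"x": 0,"y": 0,"z": 0.0005,"wx": 0,"wy": 0,"wz": 0},{"x": 0,"y": 0,"z": 0.001,"wx": 0,"wy": 0,"wz": 0}])

```text
time_s: 7.05
ee_pos: [0.4877, -0.0922, 0.0799]
orientation: [0.0, 1.0, 0.026, -0.0]
ft_force: [-0.4, -0.2, -0.1]
finger_gap: 0.0003
finger_force: 0.0
```

>>> servo_tool(motion=[{"x": 0,"y": 0,"z": 0.0005,"wx": 0,"wy": 0,"wz": 0},{"x": 0,"y": 0,"z": 0.001,"wx": 0,"wy": 0,"wz": 0}])

```text
time_s: 7.22
ee_pos: [0.4877, -0.0922, 0.0789]
orientation: [0.0, 1.0, 0.026, -0.0]
ft_force: [-0.7, 0.4, -0.1]
finger_gap: 0.0
finger_force: 0.0
```

```bash
python3 - <<'E'
from workcell import bot, vision
from h import *
import cv2
s=bot.state();print(s["ee_pos"],s["tau"],s["ft_force"],s["wrist_torque"])
a=vision.snapshot("side")["img"][205:295,240:360,::-1]
cv2.imwrite("pics/s4.png",cv2.resize(a,(800,600),interpolation=cv2.INTER_CUBIC))
for z in(.054,.083,.095):
    u=proj("side",[.4876,-.0922,z])*.7-.15; print(z,(u-[240,205])/.15)
E
```

```text
[ 0.48766815 -0.09218925  0.07889036] [-3.68993582e-07 -2.34093422e+01  3.40393138e+01  6.78711757e+00
 -1.62339077e-02  2.17125552e-05] [-0.67259764  0.35819423 -0.12674765] [ 0.05920761 -0.03752417 -0.03151377]
0.054 [334.3748791  544.25819016]
0.083 [334.49315767 466.97100004]
0.095 [334.54348489 434.08550304]
```

View pics/s4.png

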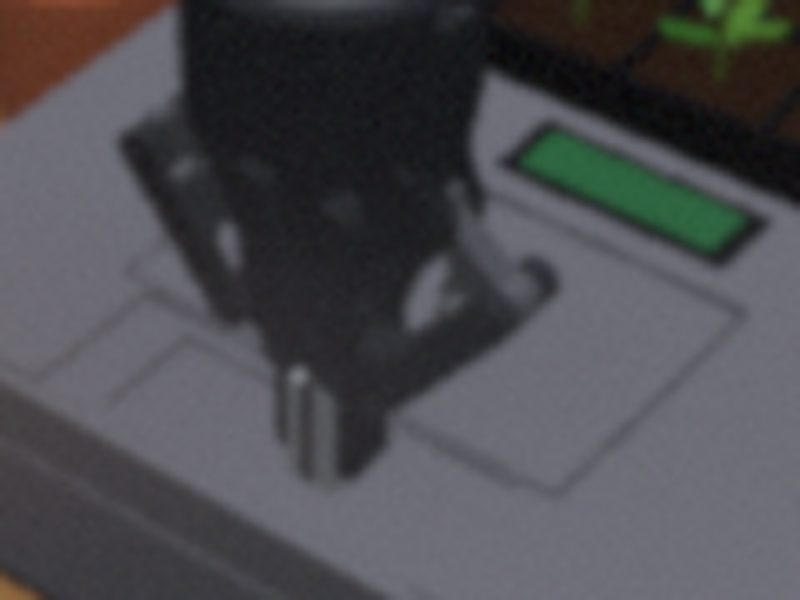

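The fingertip now shows at (330,480), almost on the strip's mid line, so I keep feeling down.

>>> servo_tool(motion=[{"x": 0,"y": 0,"z": 0.0005,"wx": 0,"wy": 0,"wz": 0},{"x": 0,"y": 0,"z": 0.001,"wx": 0,"wy": 0,"wz": 0}])

```text
time_s: 7.43
ee_pos: [0.4877, -0.0922, 0.0787]
orientation: [0.0, 1.0, 0.026, 0.0]
ft_force: [-3.7, 2.1, 7.1]
finger_gap: -0.0001
finger_force: 3.7
```

>>> servo_tool(motion=[{"x": 0,"y": 0,"z": 0.0005,"wx": 0,"wy": 0,"wz": 0},{"x": 0,"y": 0,"z": 0.001,"wx": 0,"wy": 0,"wz": 0}])

```text
time_s: 7.6
ee_pos: [0.4878, -0.0922, 0.0787]
orientation: [0.0, 1.0, 0.026, 0.0]
ft_force: [-6.5, 2.7, 12.9]
finger_gap: -0.0004
finger_force: 6.2
```

The rigid strip is felt at TCP z 0.0787. I lift off and move to the suspected button.

>>> servo_tool(motion=[{"x": 0,"y": 0,"z": -0.006,"wx": 0,"wy": 0,"wz": 0},{"x": 0,"y": -0.015,"z": -0.006,"wx": 0,"wy": 0,"wz": 0},{"x": 0,"y": -0.03,"z": -0.006,"wx": 0,"wy": 0,"wz": 0},{"x": 0,"y": -0.045,"z": -0.006,"wx": 0,"wy": 0,"wz": 0},{"x": 0,"y": -0.045,"z": -0.004,"wx": 0,"wy": 0,"wz": 0}])

```text
time_s: 8.02
ee_pos: [0.4857, -0.0456, 0.0814]
orientation: [-0.0, 1.0, 0.027, 0.001]
ft_force: [0.7, -1.0, 0.2]
finger_gap: -0.0002
finger_force: 0.0
```

>>> servo_tool(motion=[{"x": 0,"y": 0,"z": 0,"wx": 0,"wy": 0,"wz": 0},{"x": 0,"y": 0,"z": 0.001,"wx": 0,"wy": 0,"wz": 0},{"x": 0,"y": 0,"z": 0.002,"wx": 0,"wy": 0,"wz": 0},{"x": 0,"y": 0,"z": 0.003,"wx": 0,"wy": 0,"wz": 0}])

```text
time_s: 8.35
ee_pos: [0.4853, -0.0478, 0.0778]
orientation: [0.0, 1.0, 0.026, -0.0]
ft_force: [-0.6, 0.6, 0.0]
finger_gap: 0.0001
finger_force: 0.0
```

>>> servo_tool(motion=[{"x": 0,"y": 0,"z": 0.0005,"wx": 0,"wy": 0,"wz": 0},{"x": 0,"y": 0,"z": 0.001,"wx": 0,"wy": 0,"wz": 0}])

```text
time_s: 8.52
ee_pos: [0.4853, -0.0477, 0.0771]
orientation: [0.0, 1.0, 0.026, -0.0]
ft_force: [-1.6, 0.0, 3.5]
finger_gap: 0.0001
finger_force: 1.8
```

The surface is lower here than the strip, so this is the recess. I press on.

>>> servo_tool(motion=[{"x": 0,"y": 0,"z": 0.0005,"wx": 0,"wy": 0,"wz": 0},{"x": 0,"y": 0,"z": 0.001,"wx": 0,"wy": 0,"wz": 0}])

```text
time_s: 8.68
ee_pos: [0.4853, -0.0477, 0.0763]
orientation: [0.0, 1.0, 0.026, -0.0]
ft_force: [-2.2, -1.1, 4.4]
finger_gap: 0.0001
finger_force: 1.8
```

>>> servo_tool(motion=[{"x": 0,"y": 0,"z": 0.0005,"wx": 0,"wy": 0,"wz": 0},{"x": 0,"y": 0,"z": 0.001,"wx": 0,"wy": 0,"wz": 0}])

```text
time_s: 8.85
ee_pos: [0.4853, -0.0476, 0.0752]
orientation: [0.0, 1.0, 0.026, -0.0]
ft_force: [-2.9, -1.9, 3.9]
finger_gap: 0.0002
finger_force: 2.1
```

It gives against a spring, so this is the button. I press it through.

>>> servo_tool(motion=[{"x": 0,"y": 0,"z": 0.001,"wx": 0,"wy": 0,"wz": 0},{"x": 0,"y": 0,"z": 0.0015,"wx": 0,"wy": 0,"wz": 0}])

```text
time_s: 9.02
ee_pos: [0.4855, -0.0471, 0.0732]
orientation: [-0.0, 1.0, 0.026, 0.0]
ft_force: [0.0, -0.6, 1.6]
finger_gap: 0.0001
finger_force: 1.1
```

>>> servo_tool(motion=[{"x": 0,"y": 0,"z": 0.0005,"wx": 0,"wy": 0,"wz": 0},{"x": 0,"y": 0,"z": 0.001,"wx": 0,"wy": 0,"wz": 0}])

```text
time_s: 9.18
ee_pos: [0.4855, -0.0471, 0.0724]
orientation: [0.0, 1.0, 0.026, 0.0]
ft_force: [-0.7, -1.2, 2.4]
finger_gap: -0.0001
finger_force: 1.2
```

>>> servo_tool(motion=[{"x": 0,"y": 0,"z": -0.005,"wx": 0,"wy": 0,"wz": 0},{"x": 0,"y": 0,"z": -0.015,"wx": 0,"wy": 0,"wz": 0},{"x": -0.01,"y": 0,"z": -0.045,"wx": 0,"wy": 0,"wz": 0},{"x": -0.02,"y": 0,"z": -0.08,"wx": 0,"wy": 0,"wz": 0},{"x": -0.02,"y": 0,"z": -0.1,"wx": 0,"wy": 0,"wz": 0}])

```text
time_s: 9.6
ee_pos: [0.4653, -0.0484, 0.1771]
orientation: [-0.0, 1.0, 0.026, 0.002]
ft_force: [1.2, -0.4, -0.3]
finger_gap: 0.0002
finger_force: 0.0
```

```bash
python3 - <<'E'
from workcell import bot, vision
import cv2
a=vision.snapshot("side")["img"][150:330,190:430,::-1]
cv2.imwrite("pics/s5.png",cv2.resize(a,(800,600),interpolation=cv2.INTER_CUBIC))
E
```

```text
(no output)
```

View pics/s5.png

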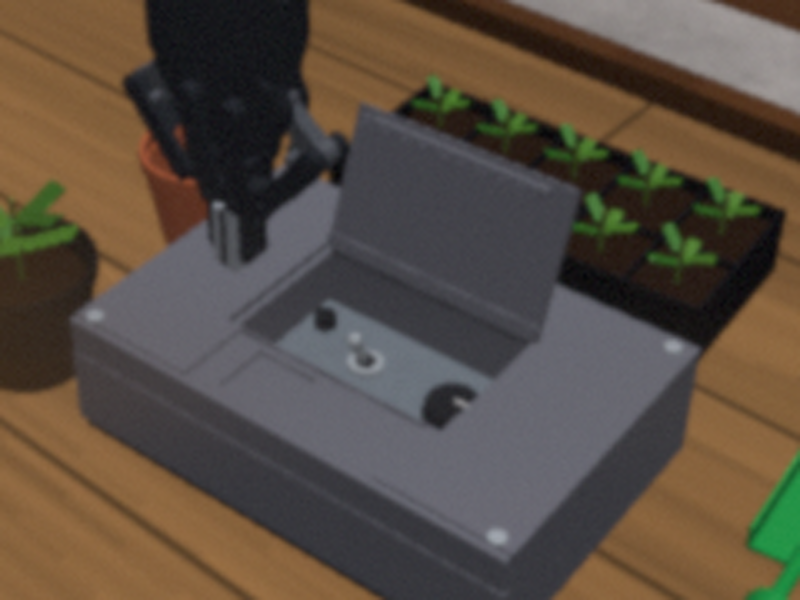

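The cover is open. The toggle's base is at (365,358) with its tip at (355,340). I move over the front of the bay.

>>> servo_tool(motion=[{"x": 0.02,"y": 0.005,"z": 0,"wx": 0,"wy": 0,"wz": 0},{"x": 0.045,"y": 0.005,"z": 0.01,"wx": 0,"wy": 0,"wz": 0},{"x": 0.0635,"y": 0.005,"z": 0.04,"wx": 0,"wy": 0,"wz": 0},{"x": 0.0635,"y": 0.005,"z": 0.07,"wx": 0,"wy": 0,"wz": 0},{"x": 0.0635,"y": 0.005,"z": 0.085,"wx": 0,"wy": 0,"wz": 0}])

```text
time_s: 10.07
ee_pos: [0.5278, -0.0496, 0.083]
orientation: [-0.0, 1.0, 0.026, -0.003]
ft_force: [-0.8, -0.1, -1.1]
finger_gap: 0.0
finger_force: 0.0
```

>>> servo_tool(motion=[{"x": 0,"y": 0,"z": 0,"wx": 0,"wy": 0,"wz": 0},{"x": 0,"y": 0,"z": 0,"wx": 0,"wy": 0,"wz": 0},{"x": 0,"y": 0,"z": 0,"wx": 0,"wy": 0,"wz": 0}])

```text
time_s: 10.32
ee_pos: [0.53, -0.0499, 0.0895]
orientation: [0.0, 1.0, 0.026, 0.001]
ft_force: [-1.2, -0.2, 0.7]
finger_gap: -0.0003
finger_force: 0.0
```

```bash
python3 - <<'E'
from workcell import bot, vision
from h import *
import cv2
s=bot.state();p=np.load("pose.npy");c,n=np.cos(p[2]),np.sin(p[2]);q=s["ee_pos"]
print(q,np.array([[c,n],[-n,c]])@(q[:2]-p[:2]),s["ft_force"])
a=vision.snapshot("side")["img"][190:310,240:400,::-1]
cv2.imwrite("pics/s6.png",cv2.resize(a,(800,600),interpolation=cv2.INTER_CUBIC))
W=lambda l:[p[0]+c*l[0]-n*l[1],p[1]+n*l[0]+c*l[1],l[2]]
for l in([-.027,.02,.095],[-.038,.02,.095],[0,.02,.072],[.015,.02,.041],[-.044,.076,.083],[-.044,-.076,.083]):
    print(l,(proj("side",W(l))*.7-.15-[240,190])/.2)
E
```

```text
[ 0.52995732 -0.0498871   0.08950653] [-0.02609479  0.02019999] [-1.21014216 -0.22852051  0.74997989]
[-0.027, 0.02, 0.095] [238.86376373 293.06073954]
[-0.038, 0.02, 0.095] [220.5604538  308.09705588]
[0, 0.02, 0.072] [282.1385643  302.90151484]
[0.015, 0.02, 0.041] [304.3447884 342.8008984]
[-0.044, 0.076, 0.083] [ 97.66191538 280.81261655]
[-0.044, -0.076, 0.083] [422.53595858 452.90404356]
```

View pics/s6.png

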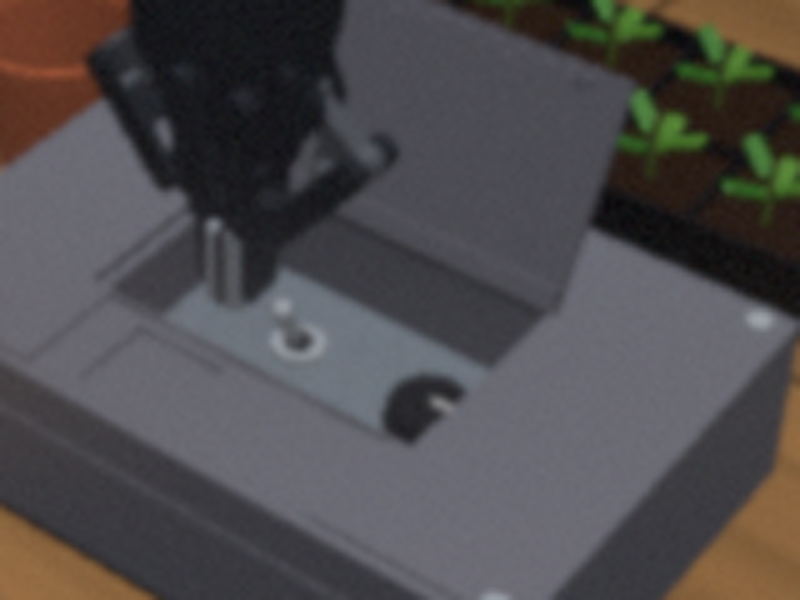

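The toggle tip is seen at (283,305) and was predicted at (282,303). The fingertip at (228,305) is just in front of it. I go down and push.

>>> servo_tool(motion=[{"x": 0,"y": 0,"z": 0.01,"wx": 0,"wy": 0,"wz": 0},{"x": 0,"y": 0,"z": 0.02,"wx": 0,"wy": 0,"wz": 0},{"x": 0,"y": 0,"z": 0.028,"wx": 0,"wy": 0,"wz": 0},{"x": 0,"y": 0,"z": 0.034,"wx": 0,"wy": 0,"wz": 0},{"x": 0,"y": 0,"z": 0.034,"wx": 0,"wy": 0,"wz": 0}])

```text
time_s: 10.78
ee_pos: [0.5279, -0.0501, 0.0512]
orientation: [0.0, 1.0, 0.026, -0.002]
ft_force: [-0.4, -0.7, -0.2]
finger_gap: -0.0003
finger_force: 0.0
```

>>> servo_tool(motion=[{"x": 0.004,"y": 0,"z": 0,"wx": 0,"wy": 0,"wz": 0},{"x": 0.008,"y": 0,"z": 0,"wx": 0,"wy": 0,"wz": 0},{"x": 0.012,"y": 0,"z": 0,"wx": 0,"wy": 0,"wz": 0},{"x": 0.015,"y": 0,"z": 0,"wx": 0,"wy": 0,"wz": 0}])

```text
time_s: 11.12
ee_pos: [0.5446, -0.0492, 0.0539]
orientation: [0.0, 1.0, 0.026, 0.0]
ft_force: [-2.7, -0.4, 2.3]
finger_gap: -0.0001
finger_force: 1.4
```

>>> servo_tool(motion=[{"x": 0.003,"y": 0,"z": 0,"wx": 0,"wy": 0,"wz": 0},{"x": 0.006,"y": 0,"z": 0,"wx": 0,"wy": 0,"wz": 0},{"x": 0.009,"y": 0,"z": 0,"wx": 0,"wy": 0,"wz": 0},{"x": 0.01,"y": 0,"z": 0,"wx": 0,"wy": 0,"wz": 0}])

```text
time_s: 11.45
ee_pos: [0.5544, -0.0487, 0.0534]
orientation: [0.0, 1.0, 0.026, 0.0]
ft_force: [-1.3, -0.0, 1.2]
finger_gap: -0.0
finger_force: 0.7
```

>>> servo_tool(motion=[{"x": 0.002,"y": 0,"z": 0,"wx": 0,"wy": 0,"wz": 0},{"x": 0.004,"y": 0,"z": 0,"wx": 0,"wy": 0,"wz": 0},{"x": 0.006,"y": 0,"z": 0,"wx": 0,"wy": 0,"wz": 0}])

```text
time_s: 11.7
ee_pos: [0.5601, -0.0483, 0.0535]
orientation: [0.0, 1.0, 0.026, -0.0]
ft_force: [-2.2, 0.7, 1.2]
finger_gap: -0.0
finger_force: 0.9
```

>>> servo_tool(motion=[{"x": 0.001,"y": 0,"z": 0,"wx": 0,"wy": 0,"wz": 0},{"x": 0.002,"y": 0,"z": 0,"wx": 0,"wy": 0,"wz": 0}])

```text
time_s: 11.87
ee_pos: [0.5621, -0.0482, 0.0533]
orientation: [0.0, 1.0, 0.026, -0.0]
ft_force: [-1.0, -0.1, -0.3]
finger_gap: 0.0001
finger_force: 0.8
```

>>> servo_tool(motion=[{"x": 0.001,"y": 0,"z": 0,"wx": 0,"wy": 0,"wz": 0},{"x": 0.0015,"y": 0,"z": 0,"wx": 0,"wy": 0,"wz": 0}])

```text
time_s: 12.03
ee_pos: [0.5634, -0.0481, 0.0532]
orientation: [0.0, 1.0, 0.026, -0.0]
ft_force: [-0.9, -0.8, -0.1]
finger_gap: 0.0004
finger_force: 0.7
```

>>> servo_tool(motion=[{"x": 0.001,"y": 0,"z": 0,"wx": 0,"wy": 0,"wz": 0},{"x": 0.001,"y": 0,"z": 0,"wx": 0,"wy": 0,"wz": 0}])

```text
time_s: 12.2
ee_pos: [0.5644, -0.0481, 0.0531]
orientation: [0.0, 1.0, 0.026, -0.0]
ft_force: [-1.7, -0.3, -0.9]
finger_gap: -0.0002
finger_force: 0.6
```

>>> servo_tool(motion=[{"x": 0.001,"y": 0,"z": 0,"wx": 0,"wy": 0,"wz": 0},{"x": 0.001,"y": 0,"z": 0,"wx": 0,"wy": 0,"wz": 0}])

```text
time_s: 12.37
ee_pos: [0.5649, -0.0481, 0.053]
orientation: [0.0, 1.0, 0.026, -0.001]
ft_force: [-4.3, 0.6, 0.6]
finger_gap: -0.0
finger_force: 1.9
```

>>> servo_tool(motion=[{"x": 0.001,"y": 0,"z": 0,"wx": 0,"wy": 0,"wz": 0},{"x": 0.001,"y": 0,"z": 0,"wx": 0,"wy": 0,"wz": 0}])

```text
time_s: 12.53
ee_pos: [0.5651, -0.0481, 0.0529]
orientation: [0.0, 1.0, 0.026, -0.002]
ft_force: [-7.7, 0.1, 2.1]
finger_gap: 0.0
finger_force: 3.9
```

The toggle is against its stop. I back off and withdraw.

>>> servo_tool(motion=[{"x": -0.004,"y": 0,"z": 0,"wx": 0,"wy": 0,"wz": 0},{"x": -0.014,"y": 0,"z": 0,"wx": 0,"wy": 0,"wz": 0},{"x": -0.025,"y": 0,"z": -0.005,"wx": 0,"wy": 0,"wz": 0},{"x": -0.03,"y": 0,"z": -0.03,"wx": 0,"wy": 0,"wz": 0},{"x": -0.03,"y": 0,"z": -0.065,"wx": 0,"wy": 0,"wz": 0}])

```text
time_s: 12.95
ee_pos: [0.5345, -0.0496, 0.1164]
orientation: [0.0, 1.0, 0.026, -0.002]
ft_force: [1.2, 0.1, 0.4]
finger_gap: -0.0001
finger_force: 0.0
```

>>> servo_tool(motion=[{"x": -0.01,"y": 0,"z": -0.03,"wx": 0,"wy": 0,"wz": 0},{"x": -0.04,"y": 0,"z": -0.05,"wx": 0,"wy": 0,"wz": 0},{"x": -0.075,"y": 0,"z": -0.06,"wx": 0,"wy": 0,"wz": 0},{"x": -0.095,"y": 0,"z": -0.06,"wx": 0,"wy": 0,"wz": 0},{"x": -0.1,"y": 0,"z": -0.06,"wx": 0,"wy": 0,"wz": 0}])

```text
time_s: 13.37
ee_pos: [0.4359, -0.0548, 0.1808]
orientation: [-0.001, 1.0, 0.026, 0.003]
ft_force: [1.0, -0.9, 0.8]
finger_gap: -0.0001
finger_force: 0.0
```

>>> servo_tool(motion=[{"x": 0,"y": 0,"z": 0,"wx": 0,"wy": 0,"wz": 0},{"x": 0,"y": 0,"z": 0,"wx": 0,"wy": 0,"wz": 0},{"x": 0,"y": 0,"z": 0,"wx": 0,"wy": 0,"wz": 0},{"x": 0,"y": 0,"z": 0,"wx": 0,"wy": 0,"wz": 0}])

```text
time_s: 13.7
ee_pos: [0.4371, -0.0547, 0.1778]
orientation: [0.0, 1.0, 0.026, -0.001]
ft_force: [1.6, -0.0, -0.4]
finger_gap: 0.0002
finger_force: 0.0
```

```bash
python3 - <<'E'
from workcell import bot, vision
from h import *
import cv2
p=np.load("pose.npy");c,n=np.cos(p[2]),np.sin(p[2])
a=vision.snapshot("side")["img"][190:310,240:400,::-1]
cv2.imwrite("pics/s7.png",cv2.resize(a,(800,600),interpolation=cv2.INTER_CUBIC))
W=lambda l:[p[0]+c*l[0]-n*l[1],p[1]+n*l[0]+c*l[1],l[2]]
for l in([.030,.02,.072],[.015,.02,.041]): print(l,(proj("side",W(l))*.7-.15-[240,190])/.2)
E
```

```text
[0.03, 0.02, 0.072] [328.36208547 264.06329451]
[0.015, 0.02, 0.041] [304.3447884 342.8008984]
```

View pics/s7.png

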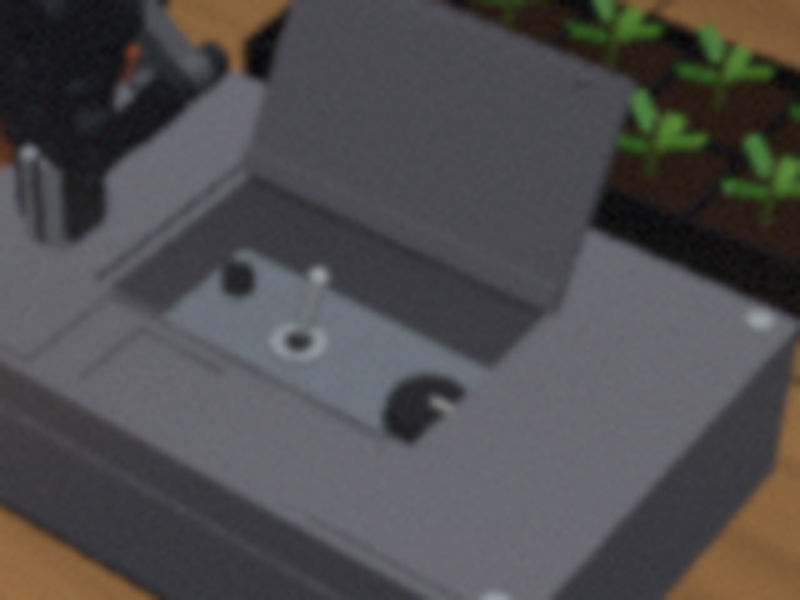

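The toggle's tip is at (318,273), leaning to the back. That matches the fully-over position, and a firm stop was felt. The cover is still open, the controller hasn't moved, and the hand is clear of it.

```bash
python3 -c "
from workcell import job_done
print(job_done())"
```

```text
the job is handed in; nothing more can be done
None
```

The misting is switched on: I felt out the release button and pressed it, the cover sprang open, I pushed the toggle right over to its stop, and the hand is clear; handed in at about 14 s of the 51 s allowed.

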